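# Clip the axle of a carving stand

### The arm

A 6-joint arm with a two-finger parallel gripper is mounted at the origin on the work surface. World frame = base frame: x ahead of the robot, y to its left, z up, the work surface at z = 0. Lengths are in m, angles in degrees, forces in N, time in s.
With the tool pointing down it reaches from about 0.375 to 0.75 m from the base axis. Payload 9 kg.
Tool frame: the origin (TCP) lies where the fingers leave the gripper's body, on its centre line; the fingertips stand 73 mm ahead of it and the grasp point (between the pads) lies 54 mm ahead of it (robot.tip_reach is the distance from the TCP to the fingertips, in m); z points along the fingers, y is the line along which they close (so a half turn about z gives the same grasp; the last joint's range is limited). The gripper opens to 85 mm and grips with 20 to 120 N. Pads are 22 mm wide; open, the fingers measure 114 mm over their backs; the gripper's body (76 mm by 85 mm) begins 54 mm behind the grasp point. The pads swing forward as they close: fully open they stand 13 mm farther back than shut.
Start: joints at [54.563, 5.964, 5.575, 89.605, 0, 77.527], TCP at [0.234, 0.552, 0.304] pointing down, gripper open.
Joint ranges: [-171.21, 171.21], [-48.23, 106.86], [-62.78, 66.21], [-105.2, 120.99], [-86.42, 89.51], [-180, 180]. Speed limits (degrees/s): [127.2, 127.2, 147.25, 180, 180, 180].

### API

Orientations are given as [roll, pitch, yaw] about the fixed x, y, z axes, in that order (R = Rz(yaw) Ry(pitch) Rx(roll)).
In Python, from plant import robot gives the robot as it stands. Calls block until the motion is done:
- robot.move_pose(position, orientation): joint-space move of the TCP to a pose.
- robot.line_to(position, vel=0.15, rotation=None, guard=None): straight line of the TCP; rotation=None keeps the orientation; vel is the mean speed in m/s. With guard (N) it stops when the force on the tool has changed by that much, and returns True; else False.
- robot.goto_joints(angles): joint-space move.
- robot.set_gripper(opening): finger opening in m; the grip force is fixed at half the most; returns when the fingers have stopped.
- robot.pause(seconds).
- robot.ik(position, orientation): joint angles nearest the present ones, or None.
- robot.observe(): the state.
- robot.grab_frame(name): name is "scene" or "side" or "wrist"; returns the picture (480x640x3 uint8, blue, green, red); there is no depth.
- robot.get_calibration(name): a dict with "vertical_fov" (degrees; the focal length in pixels is half the picture's height over the tangent of half this angle, whatever the lens; pixels are square), "cx", "cy" (the principal point, pixels), "rvec" (rotation vector, rad) and "tvec" (3), from world to camera coordinates, as OpenCV has them. Camera axes: x right, y down, z forward; pixel columns grow to the right and rows downward; lengths in m; the calibration is good to about 2 mm. A picture is of the moment at which its call begins: read the wrist's pose just before it. get_calibration takes no time and is no camera call; for the wrist camera it gives the pose at the moment of the call.
A pose or a line that the arm cannot do raises robot.IKError and nothing moves.
- robot.job_done(): hands the job in; it is judged then, once.
The state is a dict: "time": time; "q": joint angles; "qvel": joint speeds; "joint_torque": joint torques, N m; "tool_pos": TCP position; "tcp_rot": TCP orientation; "ft_force": force on the tool from outside, world axes, zero at the start; "torque": the same for the moment, N m; "gripper_width": finger opening in m; "gripper_force": force on a finger pad.
Only numpy, scipy, OpenCV 4.12 (cv2) and the standard library are available. Lean on these libraries where they do the work, as an engineer would, in place of code of your own. Each camera call takes 0.05 s, during which the arm holds its last target. There are 200 camera calls.

### The job

The axle of the green carving stand needs its retaining clip. Take the large R-clip with the orange grip out of its wooden block, and push its straight leg down through the cross-hole in the end of the steel axle, with the bent leg riding down over the side of the axle, until the clip is fully home; then let go. Leave the small blue clip in its block.

Things in the scene. Friction and masses are not known exactly. Their poses are not given: they have to be found in the camera images.
- clip: Large R-clip, 90 g, standing upright in a block, legs down. Its orange plastic grip is a flat block, x -22 to +34, y -7 to +7, z 0 to +45 mm: grip it across the 14 mm. Two steel legs hang below it in its x-z plane. Origin: on the straight leg's axis, in the grip's flat underside; z points up, x towards the bent leg.
- clip_tip (a point): Tapered tip of the large clip's straight leg, 56 mm below the clip's origin. The straight leg is 8 mm round and hangs along the clip's z axis at x = y = 0.
- clip_kink (a point): Kink of the large clip's bent leg (7 mm round), at x +19, z -33 mm from the clip's origin. The bent leg hangs at x +27, kinks inward here and flares out to x +29 at its end, z -50 mm. It is sprung and yields outward; pushing the kink past the axle takes more than the clip's own weight but under 10 N.
- stand: Carving stand, fixed: plywood base 150 x 200 x 16 mm, two green cheeks lower than the axle's top, a level platen with a leaf panel (top 141 mm above the bench, edge 76 mm from the hole). Steel axle, 40 mm diameter, level along the stand's y, centre line 90 mm above the bench, free end at y +50 mm, nearest cheek at y -44. Origin: on the bench right below the cross-hole; z up.
- hole (a point): Mouth of the vertical cross-hole near the axle's free end, 107 mm above the bench: 14 mm wide, countersunk to 22 mm, right through. The clip's origin lies here when home, its grip's underside on the hole's rim. Clip x must lie across the axle (clip y along the stand's y, either way round), or the bent leg lands on top of the axle. Axes as the stand's.
- small_clip: Bystander: a smaller R-clip with a blue grip 42 x 14 x 45 mm, too small for this axle, in the other block. Origin and axes as for the large clip. To be left in its block.
- block_a: Medium-brown wooden block (a 14 mm shelf on two end feet) that holds the large clip, fixed, 64 mm high, x -33 to +53, y -25 to +25 mm. The straight leg hangs in a 13 mm square socket, the bent leg in a 26 x 12 mm slot, the grip rests on top; the clip lifts straight out, clear after 56 mm. Origin: on the bench below the socket; z up.
- block_b: Dark wooden block that holds the small clip, otherwise the same as block_a.
Mind the look-alikes: they are no part of the job. What is shaped like the clip but pink is not meant.

How it is judged (in metres and radians):
At the end, for the whole second after the job is handed in: The large orange clip sits home in the axle's cross-hole: its origin within 10 mm of the hole point, its tip within 10 mm sideways of the hole's axis, its plane square across the axle within 11 degrees, upright within 10 degrees, at rest and let go (distance between clip and hole below 0.01 m and horizontal distance between clip_tip and hole below 0.01 m and angle between the y axis of clip and the y axis of stand, either way round below 0.2 rad and angle between clip's own z axis and vertical below 0.18 rad and linear speed of clip below 0.02 m/s); the robot touches nothing.
It fails at once if the small blue clip is taken from its block or pushed more than 25 mm (distance of small_clip from where it was at the start of the episode above 0.025 m).
It also fails if it takes over 40 s, if anything falls off the work surface, if the arm or the gripper's body presses on something with over 40 N, if the wrist force passes 120 N, or if a joint passes its speed limit or range.

## Working session

There is one attempt and no reset: what is moved stays moved. The work goes in short steps, each a Python script; the robot and the scene stay as the last script left them, time stands still between calls to the robot, and variables do not carry over. Pictures are saved under pics/ and viewed, at most 10 in all, crops included, and the job is handed in when it is done.

```bash
ls; mkdir -p pics
python3 - <<'E'
from plant import robot
import cv2
for n in("scene","side","wrist"):
    c=robot.get_calibration(n); print(n,{k:(v if not hasattr(v,'round') else v.round(4)) for k,v in c.items()})
    cv2.imwrite(f"pics/{n}0.png",robot.grab_frame(n))
o=robot.observe();print(o['time'],o['tcp_rot'],o['gripper_width'])
E
```

```text
pics
scene {'vertical_fov': 51.65612314412766, 'cx': 328.83096040132546, 'cy': 246.29864022181837, 'rvec': array([ 2.1787,  1.4836, -0.4465]), 'tvec': array([-0.2999, -0.3283,  1.0204])}
side {'vertical_fov': 50.16374472046563, 'cx': 329.08176945325147, 'cy': 246.0689438745282, 'rvec': array([ 0.3088, -2.661 ,  1.4407]), 'tvec': array([0.5166, 0.0638, 0.7831])}
wrist {'vertical_fov': 62.292952123219486, 'cx': 320.60148486508626, 'cy': 238.83392766515402, 'rvec': array([-2.4178, -1.602 , -0.2236]), 'tvec': array([-0.5994, -0.0349,  0.3779])}
0.15 [-1.79947938e+02 -1.19315682e-02  1.57033819e+02] 0.08515540839712538
```

View pics/scene0.png

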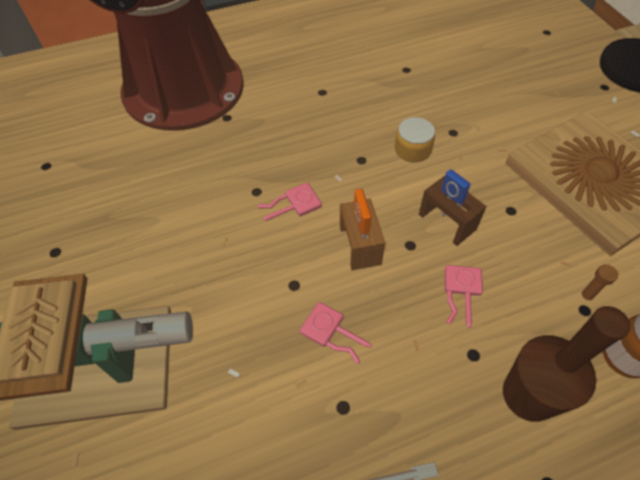

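View pics/side0.png

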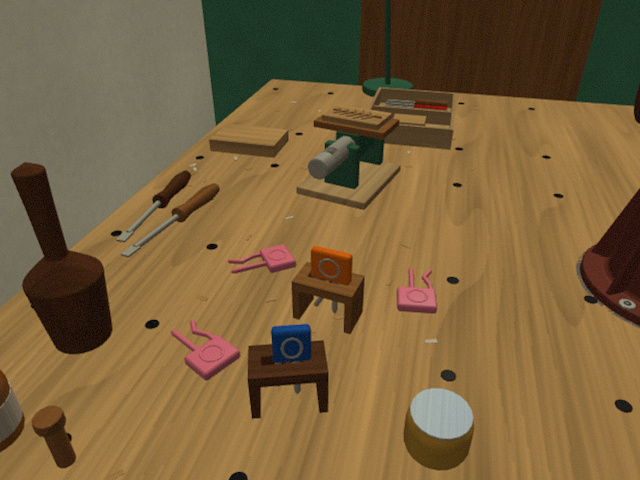

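Candidates in the scene view are the orange grip in the medium-brown block (362,212; side 331,266), the blue grip in the dark block (456,187), and pink look-alikes at (304,198), (323,322) and (464,279). I choose the orange one. The axle hole is at about (147,327). Next I'll get a rough triangulation and a closer wrist view.

```bash
cat > h.py <<'E'
from plant import robot
import cv2, numpy as np
def cal(n):
    c=robot.get_calibration(n); f=240/np.tan(np.radians(c['vertical_fov'])/2)
    K=np.array([[f,0,c['cx']],[0,f,c['cy']],[0,0,1]]); R=cv2.Rodrigues(np.array(c['rvec'],float))[0]
    return K,R,np.array(c['tvec'],float)
def ray(C,uv):
    K,R,t=C; return -R.T@t, R.T@np.linalg.inv(K)@np.array([*uv,1.])
def onplane(C,uv,z):
    o,d=ray(C,uv); return o+d*(z-o[2])/d[2]
def proj(C,p):
    K,R,t=C; return cv2.projectPoints(np.array(p,float).reshape(-1,3),cv2.Rodrigues(R)[0],t,K,None)[0].reshape(-1,2)
def tri(C1,a,C2,b):
    P=[K@np.c_[R,t] for K,R,t in(C1,C2)]
    X=cv2.triangulatePoints(P[0],P[1],np.array(a,float),np.array(b,float)).ravel(); return X[:3]/X[3]
def orange(im):
    h=cv2.cvtColor(im,cv2.COLOR_BGR2HSV); m=cv2.inRange(h,(4,190,120),(16,255,255))
    n,l,s,c=cv2.connectedComponentsWithStats(m); return l,s,c
E
python3 - <<'E'
from h import *
S,D=cal("scene"),cal("side")
r={}
for n in("scene","side"):
    l,s,c=orange(cv2.imread(f"pics/{n}0.png"))
    for i in range(1,len(s)):
        if s[i,4]>60: print(n,s[i],c[i].round(1))
print("clip ctr",tri(S,(362,212),D,(331,266)))
print("hole", onplane(S,(147,327),.108), "end",onplane(S,(188,328),.09),"axle pt",onplane(S,(90,334),.108))
o,_=ray(cal("wrist"),(0,0)); ob=robot.observe(); from scipy.spatial.transform import Rotation as Ro
T=Ro.from_euler('xyz',ob['tcp_rot'],degrees=True).as_matrix()
print("cam in tool",T.T@(o-ob['tool_pos']), "axes",(T.T@cal("wrist")[1].T).round(3))
E
```

```text
scene [355 189  16  44 403] [362.9 210.8]
side [311 246  41  14 242] [331.4 252.4]
clip ctr [0.48694849 0.18410871 0.08565393]
hole [ 0.56788402 -0.14117552  0.108     ] end [ 0.57851877 -0.09652972  0.09      ] axle pt [ 0.55138466 -0.20819168  0.108     ]
cam in tool [ 0.07054267 -0.00021877 -0.06917458] axes [[ 0.    -0.961 -0.275]
 [ 1.     0.     0.   ]
 [-0.    -0.275  0.961]]
```

```bash
python3 -c "
import cv2
a=cv2.imread('pics/scene0.png')[170:280,310:420];b=cv2.imread('pics/side0.png')[230:340,280:390]
c=cv2.imread('pics/scene0.png')[270:400,60:210]
f=lambda x:cv2.resize(x,(395,300),interpolation=3)
import numpy as np
cv2.imwrite('pics/crop1.png',np.vstack([np.hstack([f(a),f(b)]),np.hstack([f(c),f(c)*0])]))"
```

```text
(no output)
```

View pics/crop1.png

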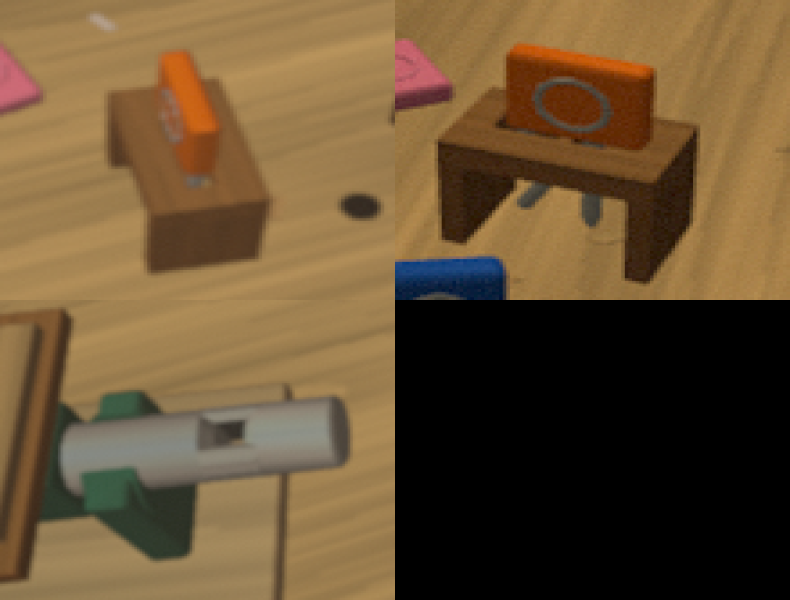

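The close crop confirms the choice: the orange clip is in the medium-brown block. Its slot and bent leg are at the end nearest the viewer in the scene (crop 200,182), so clip x points roughly to world +x. The axle hole shows clearly at crop (222,432). I'll hover the wrist camera over the hole, then over the clip.

Run:
```python
from h import *
import pickle
C={}
for n,p,y in(("hole",[.568,-.141,.285],166),("clip",[.487,.184,.285],180)):
    robot.move_pose(p,[180,0,y]); robot.pause(.2); C[n]=cal("wrist")
    cv2.imwrite(f"pics/w_{n}.png",robot.grab_frame("wrist"))
    o=robot.observe(); print(n,o['time'],o['tool_pos'],o['tcp_rot'],o['q'][5])
pickle.dump(C,open("C.pkl","wb"))
a,b=[cv2.imread(f"pics/w_{n}.png") for n in("hole","clip")]
cv2.imwrite("pics/pair.png",np.hstack([a[90:390,120:520],b[90:390,120:520]]))
```

```text
hole 3.1167 [ 0.56808487 -0.1406366   0.28498328] [ 1.79997281e+02 -1.31179720e-03  1.66030707e+02] -12.730597110071708
clip 4.6333 [0.4873956  0.18326348 0.28493163] [-1.79998666e+02 -5.98557598e-03  1.79919636e+02] 6.275348919125973
```

View pics/pair.png

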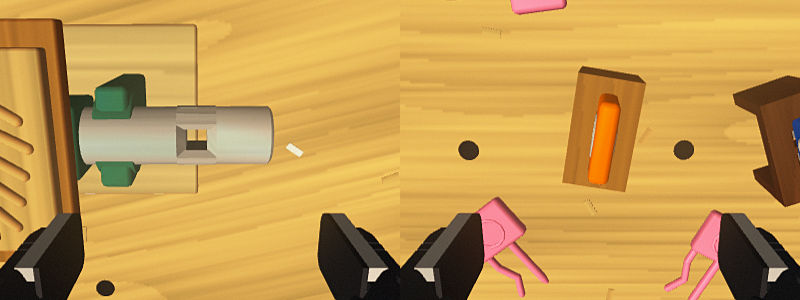

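The wrist views show the hole at crop (196,138) on a level axle, and the grip's top face at crop (603,138) tilted a few degrees. Now I'll measure these by mask.

Run:
```python
from h import *
import pickle
C=pickle.load(open("C.pkl","rb"))
a,b=[cv2.imread(f"pics/w_{n}.png") for n in("hole","clip")]
h=cv2.cvtColor(a,cv2.COLOR_BGR2HSV)
m=cv2.inRange(h,(0,0,90),(180,60,255)); m[:, :195]=0; m[:,400:]=0; m[:190]=0; m[265:]=0
cols=[c for c in range(270,385) if not 290<c<342]
top=np.array([(c,np.where(m[:,c])[0].min()-.5) for c in cols]); bot=np.array([(c,np.where(m[:,c])[0].max()+.5) for c in cols])
rob=lambda p:np.polyfit(p[:,0],p[:,1],1)
t,bb=rob(top),rob(bot); print("edges",t,bb,np.std(top[:,1]-np.polyval(t,cols)),np.std(bot[:,1]-np.polyval(bb,cols)))
mid=(t+bb)/2
# axis points at z=.09 via bisector of unit rays
def axpt(c):
    d=sum(v/np.linalg.norm(v) for v in(ray(C["hole"],(c,np.polyval(k,c)))[1] for k in(t,bb)))
    o=ray(C["hole"],(0,0))[0]; return o+d*(.09-o[2])/d[2]
p,q=axpt(275),axpt(380); u=(q-p)/np.linalg.norm(q-p); print("axle",p,q,"stand yaw",np.degrees(np.arctan2(u[1],u[0]))-90)
r=int(np.polyval(mid,316)); print("row",r,"grey profile",[int(v) for v in a[r-2:r+3].mean(2).mean(0)[290:345]])
r2=int(np.polyval(t,316))+10; print("prof2",[int(v) for v in a[r2].mean(1)[290:345]])
H=a[190:265,190:400]
# clip
hb=cv2.cvtColor(b,cv2.COLOR_BGR2HSV); mo=cv2.inRange(hb,(4,150,60),(18,255,255)); mo[:160]=0;mo[300:]=0;mo[:,:280]=0;mo[:,:][:,370:]=0
x,y,w,hh=cv2.boundingRect(mo);print("orange",x,y,w,hh)
for rr in range(y,y+hh,12): print(rr,[int(v) for v in hb[rr,x-6:x+w+6,2]])
z=cv2.resize(b[160:300,280:370],None,fx=4,fy=4,interpolation=0); z2=cv2.resize(a[190:265,285:400],None,fx=3.5,fy=3.5,interpolation=0)
o=np.zeros((600,800,3),np.uint8);o[:z.shape[0],:z.shape[1]]=z;o[:z2.shape[0],380:380+z2.shape[1]]=z2; cv2.imwrite("pics/zoom.png",o)
```

```text
edges [-3.57571235e-02  2.29646638e+02] [-5.10825227e-02  2.67198630e+02] 2.5556513480058096 0.9596209565968632
axle [ 0.56386738 -0.17195684  0.09      ] [ 0.57816893 -0.1008926   0.09      ] stand yaw -11.378681983977373
row 234 grey profile [184, 185, 185, 185, 187, 195, 114, 111, 115, 115, 115, 115, 116, 117, 118, 116, 77, 54, 55, 57, 56, 56, 56, 56, 56, 57, 56, 58, 59, 58, 57, 59, 57, 58, 56, 52, 48, 200, 197, 192, 189, 187, 190, 191, 193, 193, 194, 195, 196, 196, 196, 195, 196, 195, 195]
prof2 [182, 182, 182, 182, 184, 194, 114, 109, 116, 114, 114, 112, 111, 109, 112, 103, 72, 157, 179, 179, 176, 175, 174, 179, 177, 149, 119, 104, 176, 173, 171, 173, 171, 172, 174, 174, 154, 174, 188, 189, 192, 193, 189, 189, 191, 190, 192, 199, 199, 198, 196, 195, 198, 198, 198]
orange 280 160 90 139
160 [219, 219, 221, 219, 221, 220, 219, 218, 217, 219, 217, 217, 217, 221, 217, 218, 218, 217, 218, 217, 219, 218, 219, 220, 234, 158, 88, 92, 94, 90, 93, 98, 97, 93, 95, 93, 98, 95, 93, 95, 98, 95, 98, 94, 90, 92, 88, 86, 87, 97, 98, 109, 131, 128, 151, 167, 165, 181, 208, 207, 230, 229, 226, 224
[... 5153 characters left out ...]
 180, 181, 177, 174, 173, 168, 209, 232, 230, 229, 229, 230, 229, 228, 228, 229, 229, 228, 228, 228, 227, 229, 229, 228, 228, 226, 227, 227, 229, 228, 227, 227, 228, 228, 228, 227, 228]
292 [221, 220, 221, 221, 221, 220, 222, 221, 222, 220, 221, 222, 221, 222, 223, 220, 220, 223, 220, 222, 221, 222, 220, 221, 221, 220, 221, 222, 222, 216, 225, 231, 228, 225, 219, 222, 202, 176, 222, 221, 223, 219, 220, 221, 218, 221, 222, 220, 221, 222, 221, 221, 221, 219, 220, 220, 220, 221, 219, 222, 220, 222, 220, 223, 220, 222, 222, 221, 220, 220, 220, 222, 219, 221, 221, 222, 219, 222, 222, 220, 221, 222, 222, 219, 219, 223, 223, 220, 221, 221, 219, 221, 219, 223, 221, 223, 222, 220, 221, 220, 221, 222]
```

View pics/zoom.png

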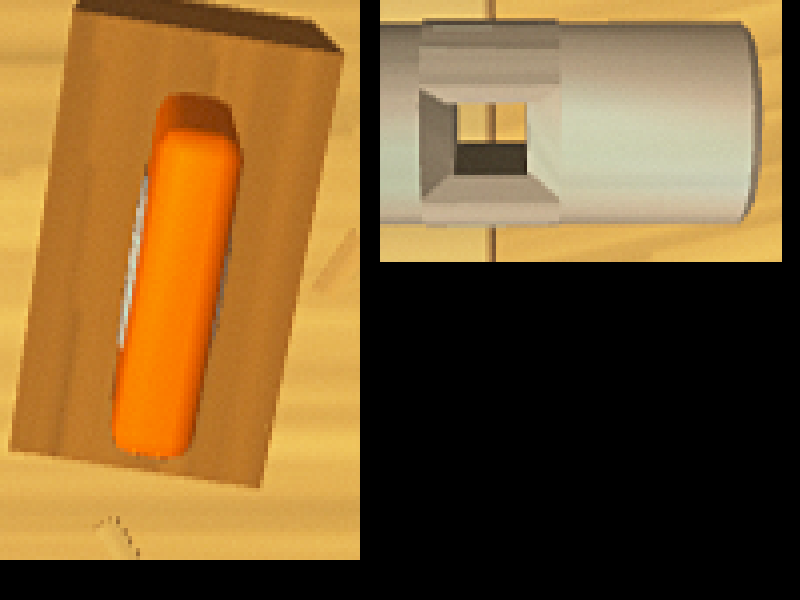

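Run:
```python
from h import *
import pickle
C=pickle.load(open("C.pkl","rb"));H,G=C["hole"],C["clip"]
o=ray(H,(0,0))[0]
def ax(c):
    d=sum(v/np.linalg.norm(v) for v in(ray(H,(c,r))[1] for r in(196.1,253.6))); return o+d*(.09-o[2])/d[2]
p,q=ax(340),ax(388);u=(q-p)/np.linalg.norm(q-p);print("axis",p,u,"yaw",np.degrees(np.arctan2(u[1],u[0]))-90)
for nm,c,r,z in(("rim",316.1,229.5,.107),("exit",316.9,229.5,.07),("end",393.6,225,.09)):
    X=onplane(H,(c,r),z); s=(X-p)@u; print(nm,(p+u*s)[:2].round(4), X[:2].round(4))
a,b=onplane(G,(327.2,208),.109),onplane(G,(317.7,268),.109)
v=b-a; print("clip yaw",np.degrees(np.arctan2(v[1],v[0])))
far,near=onplane(G,(329.7,192),.109),onplane(G,(316.7,274.2),.109)
w=v/np.linalg.norm(v); print("ends",far,near,np.linalg.norm(far-near),"ctr",(far+near)/2, "origin",(far+near)/2-.006*w)
print("foot far",onplane(G,(280+195/4,160+93/4),.064), "top far",far, "block edges",onplane(G,(280+210/4,160+32/4),.064),onplane(G,(280+135/4,160+470/4),.064))
# cross-check scene/side projections
c=(far+near)/2; c[2]=.109; print(proj(cal("scene"),c),proj(cal("side"),c), "hole scene",proj(cal("scene"),[*(ax(316.3)[:2]),.107]))
```

```text
axis [ 0.56668364 -0.12649519  0.09      ] [0.24108002 0.97050524 0.        ] yaw -13.950292794704325
rim [ 0.5628 -0.1422] [ 0.5616 -0.1419]
exit [ 0.5628 -0.142 ] [ 0.571  -0.1441]
end [ 0.5755 -0.0908] [ 0.5756 -0.0909]
clip yaw -8.670839556197363
ends [0.45686472 0.18895868 0.109     ] [0.5113434  0.18065927 0.109     ] 0.055107237495230235 ctr [0.48410406 0.18480898 0.109     ] origin [0.47817263 0.18571352 0.109     ]
foot far [0.45776543 0.18926501 0.064     ] top far [0.45686472 0.18895868 0.109     ] block edges [0.44674308 0.19192969 0.064     ] [0.5314297  0.17784987 0.064     ]
[[361.84149057 200.11774203]] [[332.43195953 252.25074205]] hole scene [[145.65117632 324.0753166 ]]
```

Run:
```python
from h import *
cx,cy,yw=.4845,.1851,171.1
zg=.064+.027+.054
robot.set_gripper(.055)
robot.move_pose([cx,cy,.23],[180,0,yw])
print(robot.line_to([cx,cy,zg],vel=.12,guard=15))
robot.set_gripper(0)
o=robot.observe();print(o['time'],o['tool_pos'],o['gripper_width'],o['gripper_force'],o['ft_force'])
robot.line_to([cx,cy,.25],vel=.1)
o=robot.observe();print(o['time'],o['tool_pos'],o['gripper_width'],o['gripper_force'],o['ft_force'])
hx,hy=.5628,-.1421; e=np.radians(-13.95)
tx,ty=hx+.006*np.cos(e),hy+.006*np.sin(e); print(tx,ty)
robot.move_pose([tx,ty,.27],[180,0,166.05]); robot.pause(.2)
o=robot.observe();print(o['time'],o['tool_pos'],o['tcp_rot'],o['gripper_width'])
for n in("scene","side","wrist"): cv2.imwrite(f"pics/h_{n}.png",robot.grab_frame(n))
a=cv2.imread("pics/h_scene.png")[230:400,60:240];b=cv2.imread("pics/h_side.png")[80:220,270:420];c=cv2.imread("pics/h_wrist.png")[150:450,160:480]
f=lambda x:cv2.resize(x,(400,300),interpolation=3)
cv2.imwrite("pics/hov.png",np.vstack([np.hstack([f(a),f(b)]),np.hstack([f(c),f(c)*0])]))
```

```text
False
6.6833 [0.48491053 0.18515869 0.14565902] 0.013171080332344834 58.69511961936951 [-0.17736175 -0.34093489  5.05919109]
7.8833 [0.48415995 0.18508491 0.24914461] 0.01336160048340245 58.30209016799927 [-0.1883003  -0.09313223 -1.81630454]
0.5686230388408112 -0.14354645036499825
9.3667 [ 0.5687446  -0.14235734  0.27009946] [1.79996413e+02 5.94879779e-03 1.66146111e+02] 0.013611155447848017
```

View pics/hov.png

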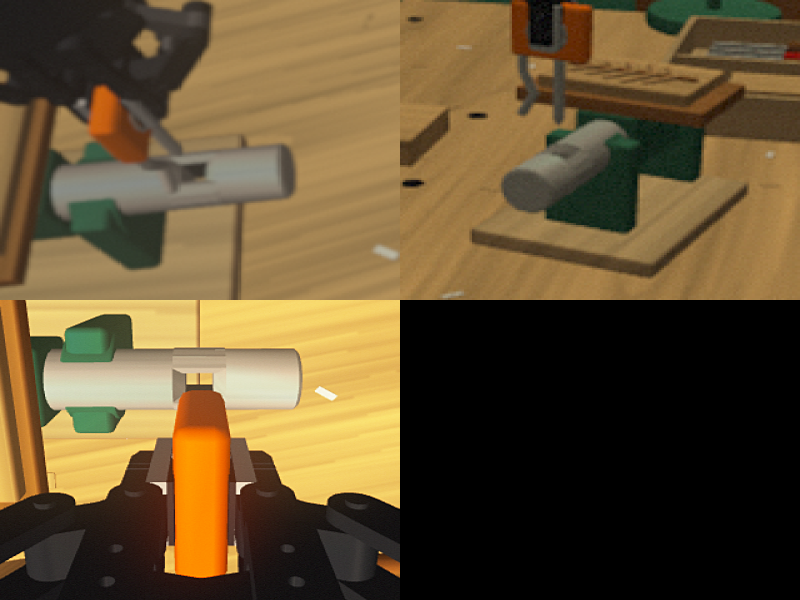

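The clip is held upright. In the scene view its tip is at crop (180,155), just above the hole at (190,172). In the wrist view the grip's column (201) is within 2 px of the hole's (198). I'll check the tip by triangulating it, then insert it guarded.

Run:
```python
from h import *
S,D=cal("scene"),cal("side")
e=np.radians(-13.95); hx,hy=.5628,-.1421
tp=robot.observe()['tool_pos'];print(tp)
org=np.array([tp[0]-.006*np.cos(e),tp[1]-.006*np.sin(e),tp[2]-.081]); tip=org-[0,0,.056]
print("exp tip",tip,proj(S,tip),proj(D,tip))
ts,td=(60+180*.45,230+155*170/300),(270+(560-400)*150/400,80+122*140/300)
print("seen",ts,td,tri(S,ts,D,td))
print("exp hole",proj(S,[hx,hy,.107]),proj(D,[hx,hy,.107]),"seen",(60+188*.45,230+172*.567),(270+170*.375,80+152*.467))
a=cv2.imread("pics/h_scene.png")[300:345,115:175];b=cv2.imread("pics/h_side.png")[110:160,305:365]
f=lambda x:cv2.resize(x,(400,300),interpolation=0)
cv2.imwrite("pics/tipz.png",np.hstack([f(a),f(b)]))
```

```text
[ 0.56871508 -0.14292625  0.27009861]
exp tip [ 0.56289204 -0.1414798   0.13309861] [[139.42153379 315.0035836 ]] [[329.61640719 137.88119825]]
seen (141.0, 317.8333333333333) (330.0, 136.93333333333334) [ 0.56442191 -0.1415709   0.13323295]
exp hole [[145.78167479 324.05480656]] [[329.60885855 151.27005354]] seen (144.60000000000002, 327.524) (333.75, 150.984)
```

View pics/tipz.png

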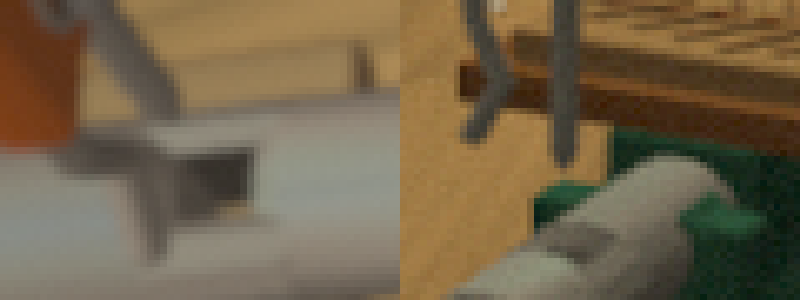

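Tip and expected positions agree: side seen (330,137) against predicted (329.6,137.9), and about 3 mm difference in the scene view. Next is a guarded descent.

Run:
```python
from h import *
t=[.56862,-.14355]
r=lambda:(lambda o:print(round(o['time'],2),o['tool_pos'].round(4),o['ft_force'].round(2),o['torque'].round(2),o['gripper_width'].round(4)))(robot.observe())
robot.line_to([*t,.262],vel=.05,rotation=[180,0,166.05]);robot.pause(.2); r()
for z in(.238,.222):
    g=robot.line_to([*t,z],vel=.04,guard=5); print(z,g); r()
    if g: break
cv2.imwrite("pics/ins.png",np.hstack([cv2.resize(robot.grab_frame(n)[y:y+150,x:x+200],(400,300)) for n,x,y in(("scene",50,230),("side",250,70))]))
```

```text
Traceback (most recent call last):
AttributeError: 'float' object has no attribute 'round'
```

Run:
```python
from h import *
t=[.56862,-.14355]
r=lambda:(lambda o:print(round(o['time'],2),o['tool_pos'].round(4),o['ft_force'].round(2),np.round(o['torque'],2),round(o['gripper_width'],4)))(robot.observe())
r()
for z in(.238,.222):
    g=robot.line_to([*t,z],vel=.04,guard=5); print(z,g); r()
    if g: break
cv2.imwrite("pics/ins.png",np.hstack([cv2.resize(robot.grab_frame(n)[y:y+150,x:x+200],(400,300)) for n,x,y in(("scene",50,230),("side",250,70))]))
```

```text
10.03 [ 0.5686 -0.1436  0.2621] [-0.64 -0.05 -0.87] [-0.06  0.    0.05] 0.0131
0.238 False
10.78 [ 0.5687 -0.1436  0.2381] [-1.11 -0.35 -0.73] [ 0.01 -0.02 -0.03] 0.0133
0.222 False
11.32 [ 0.5685 -0.1435  0.2218] [-0.5   0.42 -0.57] [-0.   -0.05 -0.04] 0.0134
```

View pics/ins.png

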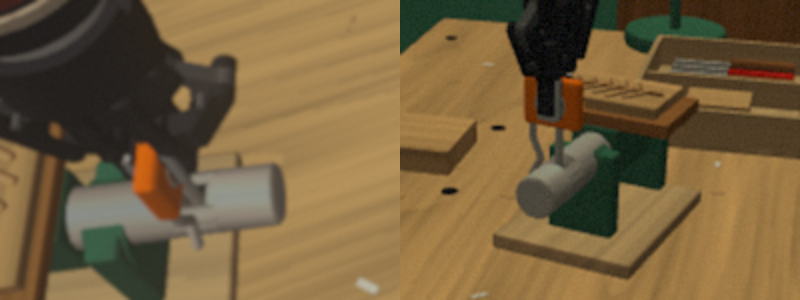

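The straight leg is in the hole with no contact force, and the bent leg hangs outside the axle (crop 195,235). Now I'll push it home.

Run:
```python
from h import *
t=[.56862,-.14355]
r=lambda:(lambda o:print(round(o['time'],2),o['tool_pos'].round(4),o['ft_force'].round(2),round(o['gripper_width'],4)))(robot.observe())
for z,gd in((.207,25),(.194,25),(.1868,18)):
    g=robot.line_to([*t,z],vel=.03,guard=gd); print(z,g); r()
    if g: break
cv2.imwrite("pics/home.png",np.hstack([cv2.resize(robot.grab_frame(n)[y:y+150,x:x+200],(400,300)) for n,x,y in(("scene",50,230),("side",250,70))]))
```

```text
0.207 False
12.07 [ 0.569  -0.1436  0.2063] [ 5.51 -1.99 -2.85] 0.0132
0.194 False
12.66 [ 0.5683 -0.1434  0.1933] [ 2.98 -1.2  -4.85] 0.0135
0.1868 True
12.94 [ 0.5688 -0.1436  0.1883] [-1.09  1.14  6.76] 0.013
```

View pics/home.png

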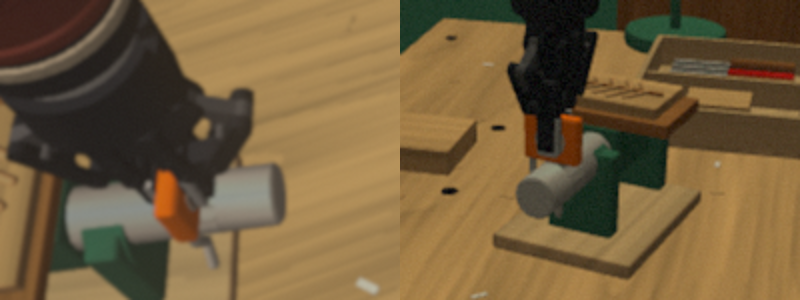

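It stopped at z 0.1883, and the home height predicted from the grasp was 0.1887, so the grip is seated on the rim. I'll release, retreat and check.

Run:
```python
from h import *
robot.set_gripper(.045)
p=robot.observe()['tool_pos']
robot.line_to([p[0],p[1],.285],vel=.1); robot.pause(.3)
W=cal("wrist"); im=robot.grab_frame("wrist"); s=robot.grab_frame("scene"); d=robot.grab_frame("side")
f=lambda x:cv2.resize(x,(400,300))
cv2.imwrite("pics/fin.png",np.vstack([np.hstack([f(s[230:380,50:250]),f(d[70:220,250:450])]),np.hstack([f(im[90:390,120:520]),f(im)*0])]))
o=robot.observe();print(o['time'],o['tool_pos'],o['ft_force'],o['gripper_width'])
e=np.radians(-13.95);c=[.5628+.006*np.cos(e),-.1421+.006*np.sin(e)]
for n,i in(("scene",s),("side",d),("wrist",im)):
    l,st,ce=orange(i);k=1+st[1:,4].argmax();print(n,st[k],ce[k].round(1),"exp top ctr",proj(cal(n),[*c,.152]))
```

```text
15.025 [ 0.56866763 -0.14354412  0.28490339] [-0.02663341  0.19593064  0.33818899] 0.04497829458936135
scene [128 296  16  54 501] [134.5 320.9] exp top ctr [[133.1431472  312.85653228]]
side [312 124  29   7 101] [325.9 127.2] exp top ctr [[326.86214145 127.15752438]]
wrist [  19  107  183  244 7653] [129.3 188.5] exp top ctr [[320.6202971  261.27839402]]
```

View pics/fin.png

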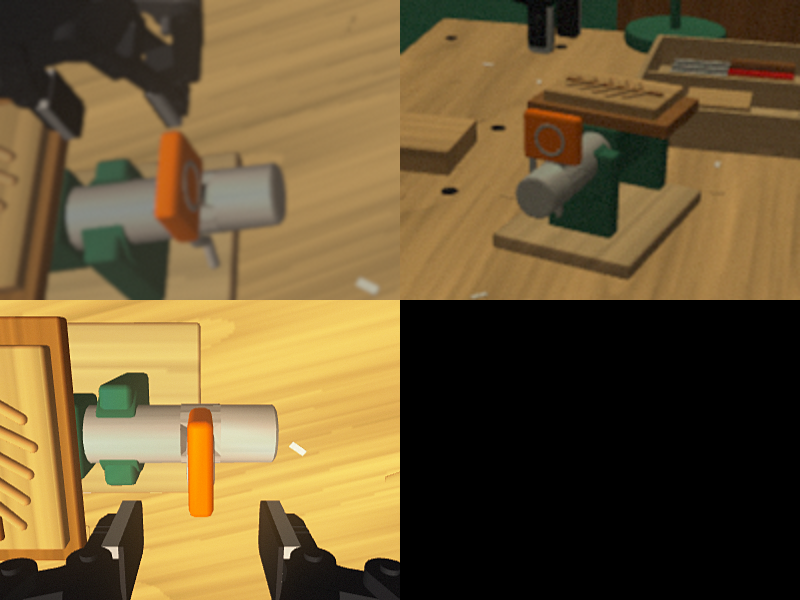

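The clip sits upright, square across the axle (wrist crop 201,462) and seated on the rim, with the bent leg over the side. The gripper is clear, so I'm handing in.

```bash
python3 -c "
from plant import robot
print(robot.job_done())"
```

```text
the job is handed in; nothing more can be done
None
```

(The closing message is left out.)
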